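Push a dish tray through a gated transfer chute

TASK

Press the long paddle beside the chute down with one fingertip to hold the spring gate open, and meanwhile push the white dish tray by its upright end plate through the gateway until it is all the way against the stop at the end of the chute; then let go so that the gate closes behind it. The gate must not strike or rest on the tray or the dish; do not lift the tray, do not touch the dish, and leave the jar, the tube and the counter beside the chute where they stand.

Things in the scene. Friction and masses are not known exactly. Their poses are not given: they have to be found in the camera images.
- chute: Straight grey sheet-metal chute fixed to the table. Origin on the table top, mid channel, in the gate's plane; x = the way the tray travels, y = to the paddle's side, z up. Floor 4 mm thick, x -250 to 105 mm; walls at y = +-44 to 49 mm, 29 mm high; the end stop's inner face at x = 103 mm. Open above and at its start.
- gate (a joint): Spring gate's angle (rad): 0 shut, grows as the paddle is pressed down, at most 0.9. From 0.45 the blade clears tray and dish; aim for 0.6 to 0.75. It takes about 3 to 6 N on the paddle's outer half; the spring shuts it when let go.
- gate_hinge (a point): Point on the gate's shaft at chute x = 0, y = 56, z = 30 mm. The shaft runs parallel to the chute's x, outside the wall. Gate and paddle are one rigid piece that turns about it.
- gate_blade (a point): Centre of the gate's steel blade, 41 mm wide, 5 mm thick, at chute x = 0. Shut, it closes the half of the channel away from the paddle (chute y -42 to -1, from z = 9 mm up); it hangs from an arm that crosses the channel at z = 54 to 63 mm. Turning lifts it.
- gate_paddle (a point): Top of the grey paddle, mid length, 42 mm from the shaft. Plate 205 mm long (chute x -255 to -50 mm), 4 mm thick, reaching 55 mm out from the shaft. Gate shut: it slopes up outward at 0.6 rad, outer edge at chute y = 101, z = 61 mm; at 0.6 rad it is level at z = 30 mm. A fingertip may slide along it.
- tray: Loose white tray, about 0.25 kg, in the channel before the gate. Open box 90 x 84 x 24 mm; origin at the centre of its underside, x along the chute's x. A tail (tray y 15 to 33 mm, 12 mm high) runs back to the push plate; it passes beside the blade, so plate and fingers stay before the gate. Against the stop the origin is at chute x = 58 mm, the box just past the blade.
- tray_push (a point): Centre of the outer face of the tray's upright push plate, at tray x -126, y 6, z 32 mm. The plate spans tray y -25 to 37 mm, z 2 to 62 mm, 5 mm thick. Push here along the chute's x.
- tray_center (a point): Centre of the tray's box, 12 mm above its underside.
- dish_center (a point): Centre of the glass petri dish, 68 mm across, 18 mm high, 0.06 kg, lying loose in the tray.
- dish: The same dish; origin at the centre of its underside.
- tube: Bystander: skirted tube with white screw cap, 33 x 33 x 96 mm, standing beside the chute on the side away from the paddle; origin at the centre of its foot.
- screw_jar: Bystander: screw jar 47 x 47 x 56 mm, beside the chute on the side away from the paddle; origin at the centre of its foot.
- counter: Bystander: hand tally counter 52 x 71 x 28 mm, on the table on the paddle side past the gate; origin at the centre of its underside.
There are look-alikes about, which are no part of the job. What is shaped like the dish but blue or brown is not meant.

How it is judged:
By the outcome, as a careful person would: the job done as asked, in the order asked, and still so for the second after the job is handed in, with the robot touching nothing.
It also fails if it takes over 45 s, if anything falls off the work surface, if the arm or the gripper's body presses on something with over 40 N, if the wrist force passes 120 N, or if a joint passes its speed limit or range.

ROBOT

A 6-joint arm with a two-finger parallel gripper is mounted at the origin on a cart in front of the work surface, level with it; the furniture and walls round the work are solid. World frame = base frame: x ahead of the robot, y to its left, z up, the work surface at z = 0. Lengths are in m, angles in degrees, forces in N, time in s.
With the tool pointing down it reaches from about 0.25 to 0.85 m from the base axis. Payload 12.5 kg.
Tool frame: the origin (TCP) lies at the very end of the fingers, on their centre line; the grasp point (between the pads) lies 19 mm behind it; z points along the fingers, y is the line along which they close (so a half turn about z gives the same grasp; the last joint's range is limited). The gripper opens to 93 mm and grips with 3 to 60 N. Pads are 15 mm wide; open, the fingers measure 128 mm over their backs; the gripper's body (75 mm by 188 mm) begins 65 mm behind the grasp point.
Start: joints at [-4.847, 20.094, 94.641, -0, 65.266, -4.847], TCP at [0.55, 0, 0.182] pointing down, gripper open.
Joint ranges: [-157.81, 157.81], [-45, 120.19], [0.68, 151.7], [-89.99, 269.99], [4.06, 180], [-164.3, 164.3]. Speed limits (degrees/s): [127.2, 127.2, 159.86, 180, 180, 180].

INTERFACE

Orientations are given as a 3x3 rotation matrix whose columns are the frame's x, y, z axes.
In Python, from plant import robot, capture, ticket gives the robot as it stands. The module is installed in compiled form; this text tells all that it offers.
- The arm moves only by the tool jog_arm, never from a script. Its argument "series" is a list of rows, each a list of 7 numbers: the shift along the tool's x, y, z in m, then the turn, a rotation vector about the tool's x, y, z in rad, then the finger opening in m, from 0 to 0.093. A call has exactly 5 rows; each row is the pose to reach, as a shift and turn from the pose commanded when the call began, along the tool's axes at that moment; what a row does not reach only later rows make up. A row lasts 1/10 s, in which the tool goes at most 50 mm and 8.59 degrees, less where a joint would pass 70% of its speed; a pose out of reach is approached as far as the arm can. A call with a gripper value outside its range is refused whole. The fingers move at their own pace and stop on an object; "grip_force" is the grip in N (left out, the last holds). Time passes only in rows, so rows that repeat a pose let the fingers close, or fill a call up. It gives the time, the measured TCP pose, the force, the opening and the grip force at its end, in the units of the state.
- robot.get_state(): the state, without advancing time (a new reading comes with each control period).
- capture(name): name is "scene" or "side" or "wrist"; returns a dict with "img" (480x640x3 uint8, blue, green, red), "mtx" (3x3 intrinsics, pixels), "R" (3x3) and "t" (3): a world point X has camera coordinates R X + t; the wrist camera has in their place "mount" (4x4, takes a point from camera to tool coordinates, whose origin is the TCP and whose axes are the flange's). Camera axes: x right, y down, z forward; pixel columns grow to the right and rows downward; lengths in m; the calibration is good to about 2 mm. A picture is of the moment at which its call begins: read the wrist's pose just before it. There is no depth.
- ticket.finish_job(): hands the job in; it is judged then, once.
The state is a dict: "time_s": time; "joints": joint angles; "joint_velocities": joint speeds; "joint_torque": joint torques, N m; "tcp_pos": TCP position; "eef_rot": TCP orientation; "wrist_force": force on the tool from outside, world axes, zero at the start; "ft_torque": the same for the moment, N m; "finger_gap": finger opening in m; "finger_force": force on a finger pad.
Only numpy, scipy, OpenCV 4.12 (cv2) and the standard library are available. Lean on these libraries where they do the work, as an engineer would, in place of code of your own. Each camera call takes 0.05 s, during which the arm holds its last target. There are 200 camera calls.

## Working session

There is one attempt and no reset: what is moved stays moved. The work goes in short steps, Python scripts to look and compute and a tool call to move; the robot and the scene stay as the last step left them, time stands still between calls to the robot, and variables do not carry over. Pictures are saved under pics/ and viewed, at most 10 in all, crops included, and the job is handed in when it is done.

Besides the shell and the picture viewer there is one more tool, called after "Emit:" as name(argument=value, ...), one argument or row to a line, values as JSON. jog_arm: Moves the arm, as the interface text tells. Its arguments: {"type":"object","properties":{"series":{"type":"array","items":{"type":"array","items":{"type":"number"}}},"grip_force":{"type":"number"}},"required":["series"]}

```bash
mkdir -p pics; cat > h.py <<'E'
import numpy as np, cv2, pickle
from plant import robot, capture, ticket
def snap(n,f):
    s=robot.get_state(); c=capture(n); c['s']=s; cv2.imwrite(f'pics/{f}.png',c['img']); pickle.dump(c,open(f'pics/{f}.pkl','wb')); return c
def ray(c,uv):
    K=c['mtx']; d=np.linalg.inv(K)@np.array([uv[0],uv[1],1.]); 
    R=np.array(c['R']);t=np.array(c['t']); return -R.T@t, R.T@d
def onz(c,uv,z):
    o,d=ray(c,uv); return o+d*(z-o[2])/d[2]
def proj(c,X):
    p=c['R']@np.array(X)+c['t']; p=c['mtx']@p; return p[:2]/p[2]
E
python3 - <<'E'
from h import *
for n in('scene','side'):
    c=snap(n,n+'0'); print(n,-c['R'].T@c['t'],c['R'][2])
s=robot.get_state();print(s['eef_rot'],s['time_s'])
E
```

```text
scene [-0.06284554  0.81294902  0.5718073 ] [ 0.60659252 -0.61380662 -0.50525929]
side [0.40214043 0.89827025 0.74914429] [ 0.14349768 -0.71388602 -0.68540147]
[[-1.29352269e-05  9.99999488e-01 -1.01208843e-03]
 [ 9.99999997e-01  1.30132781e-05  7.71123394e-05]
 [ 7.71254705e-05 -1.01208743e-03 -9.99999485e-01]] 0.1
```

View pics/scene0.png

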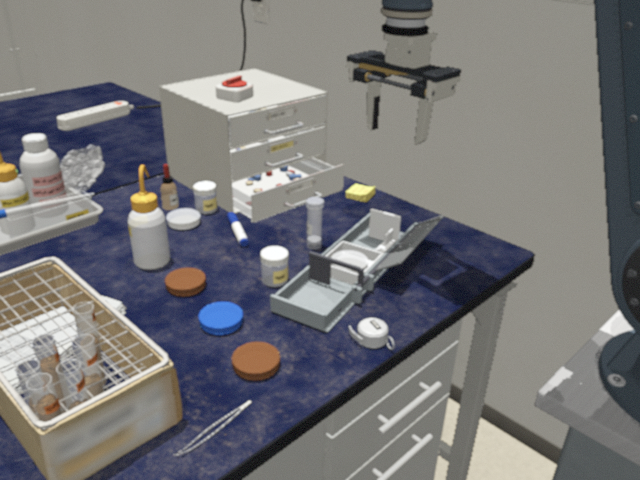

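View pics/side0.png

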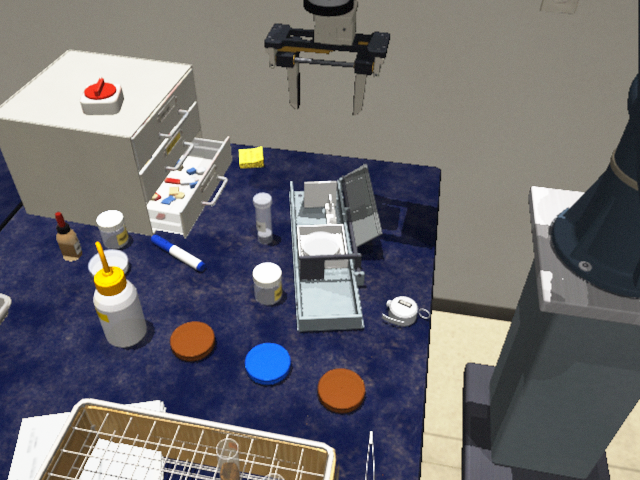

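The chute runs roughly along world +y, with its stop end nearest the cameras. The paddle is on the robot's side. I'll enlarge both views next.

```bash
python3 - <<'E'
import cv2
a=cv2.imread('pics/side0.png')[160:340,270:450]; cv2.imwrite('pics/sc.png',cv2.resize(a,(600,600),interpolation=cv2.INTER_CUBIC)) 
a=cv2.imread('pics/scene0.png')[200:335,260:450]; cv2.imwrite('pics/cc.png',cv2.resize(a,(760,540),interpolation=cv2.INTER_CUBIC)) 
E
```

```text
(no output)
```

View pics/sc.png

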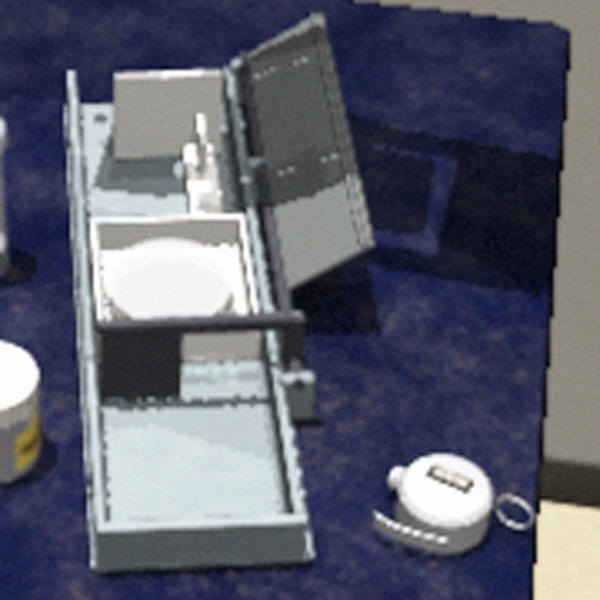

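View pics/cc.png

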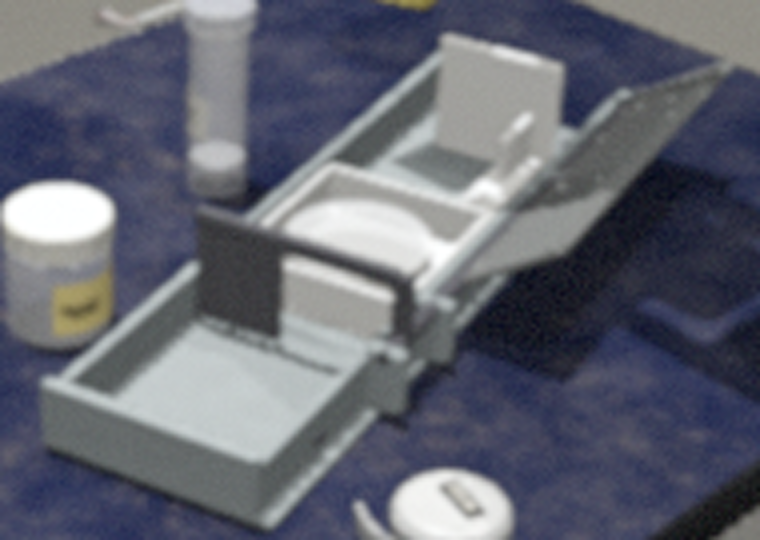

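```bash
cat > fit.py <<'E'
from h import *
from scipy.optimize import least_squares
cs=pickle.load(open('pics/side0.pkl','rb'));cc=pickle.load(open('pics/scene0.pkl','rb'))
S=lambda u,v:(270+u*.3,160+v*.3); C=lambda u,v:(260+u/4,200+v/4)
ch=[(cs,S(95,567),(106,-49,0)),(cs,S(312,556),(106,49,0)),(cs,S(97,530),(106,-49,29)),(cs,S(305,524),(106,49,29)),(cs,S(70,72),(-250,-49,29)),
(cs,S(373,243),(-50,101,61)),(cs,S(322,15),(-255,101,61)),(cc,C(45,383),(106,-49,29)),(cc,C(262,463),(106,49,29)),(cc,C(570,262),(-50,101,61)),(cc,C(730,65),(-255,101,61)),(cc,C(440,52),(-250,-49,29))]
ch=[a for a in ch][:11]
tr=[(cs,S(115,73),(-126,-25,66)),(cs,S(222,70),(-126,37,66)),(cc,C(443,37),(-126,-25,66)),(cc,C(565,65),(-126,37,66)),(cs,S(115,157),(-121,-25,6)),(cc,C(440,145),(-121,-25,6))]
def W(p,P):
    x,y,a=p; P=np.array(P)/1000; return np.array([x+np.cos(a)*P[0]-np.sin(a)*P[1],y+np.sin(a)*P[0]+np.cos(a)*P[1],P[2]])
def fit(L,p0):
    r=least_squares(lambda p:np.concatenate([proj(c,W(p,P))-uv for c,uv,P in L]),p0,loss='soft_l1'); print(r.x,np.degrees(r.x[2])); print(r.fun.reshape(-1,2).round(1).tolist()); return r.x
p=fit(ch,[.55,.1,np.pi/2]); t=fit(tr,[.55,.05,np.pi/2])
a=p[2];d=t[:2]-p[:2];print('tray in chute',np.cos(a)*d[0]+np.sin(a)*d[1],-np.sin(a)*d[0]+np.cos(a)*d[1])
for P in [(0,0,0),(-205,50,0),(-75,50,0)]: print(P,W(p,P))
np.save('p.npy',p)
w=capture('wrist');print(np.round(w['mount'],3))
cv2.imwrite('pics/w0.png',w['img'])
E
python3 fit.py
```

```text
[0.51339628 0.18891227 1.82480664] 104.55371911884596
[[0.5, 1.2], [-2.7, 1.8], [-0.2, 0.3], [0.5, -0.6], [-0.5, -1.0], [0.5, 0.2], [0.4, -1.2], [0.5, 0.4], [-0.1, 0.1], [-1.7, -3.5], [2.0, -1.8]]
[0.53306913 0.12207631 1.80180417] 103.23577419184373
[[-0.1, -0.3], [1.0, -0.1], [0.7, -1.6], [-0.1, -0.3], [0.1, 1.1], [-1.7, -0.0]]
tray in chute -0.06963489938589053 -0.0022465504203436903
(0, 0, 0) [0.51339628 0.18891227 0.        ]
(-205, 50, 0) [ 0.51651462 -0.02207417  0.        ]
(-75, 50, 0) [0.48384723 0.10375446 0.        ]
[[-0.    -0.968 -0.25   0.071]
 [ 1.    -0.001  0.001 -0.   ]
 [-0.001 -0.25   0.968 -0.203]
 [ 0.     0.     0.     1.   ]]
```

The fit is good: chute origin is (0.513, 0.189), heading 104.6°. The tray is at chute x ≈ -70, so its plate face is near -196. I'll move above the start point behind the plate.

Emit:
jog_arm(
  series=[
    [-0.01, -0.01, 0.0, 0, 0, -0.1, 0.08],
    [-0.029, -0.032, 0.01, 0, 0, -0.2, 0.08],
    [-0.029, -0.032, 0.02, 0, 0, -0.254, 0.08],
    [-0.029, -0.032, 0.02, 0, 0, -0.254, 0.08],
    [-0.029, -0.032, 0.02, 0, 0, -0.254, 0.08],
  ],
)

```text
time_s: 0.65
tcp_pos: [0.5182, -0.0289, 0.1621]
eef_rot: [[-0.25, 0.968, -0.0], [0.968, 0.25, 0.0], [0.0, -0.0, -1.0]]
wrist_force: [0.1, -0.1, -0.2]
finger_gap: 0.0798
finger_force: 0.0
```

```bash
cat > wr.py <<'E'
from h import *
def snapw(f):
    s=robot.get_state(); w=capture('wrist'); T=np.eye(4);T[:3,:3]=s['eef_rot'];T[:3,3]=s['tcp_pos']; M=T@np.array(w['mount'])
    w['R']=M[:3,:3].T; w['t']=-w['R']@M[:3,3]; pickle.dump(w,open(f'pics/{f}.pkl','wb')); cv2.imwrite(f'pics/{f}.png',w['img']); return s,w
def inch(p,X):
    a=p[2];d=np.array(X[:2])-p[:2];return np.round(1000*np.array([np.cos(a)*d[0]+np.sin(a)*d[1],-np.sin(a)*d[0]+np.cos(a)*d[1],X[2]]),1)
E
python3 - <<'E'
from wr import *
s,w=snapw('w1'); p=np.load('p.npy')
print(s['time_s'],s['tcp_pos'],inch(p,s['tcp_pos']),s['wrist_force'],s['finger_gap'],np.degrees(np.arctan2(s['eef_rot'][1][0],s['eef_rot'][0][0])))
E
```

```text
0.65 [ 0.51819042 -0.02889121  0.16209446] [-212.    50.1  162.1] [ 0.11560268 -0.12501267 -0.19082647] 0.07977721611861087 104.45078728001769
```

View pics/w1.png

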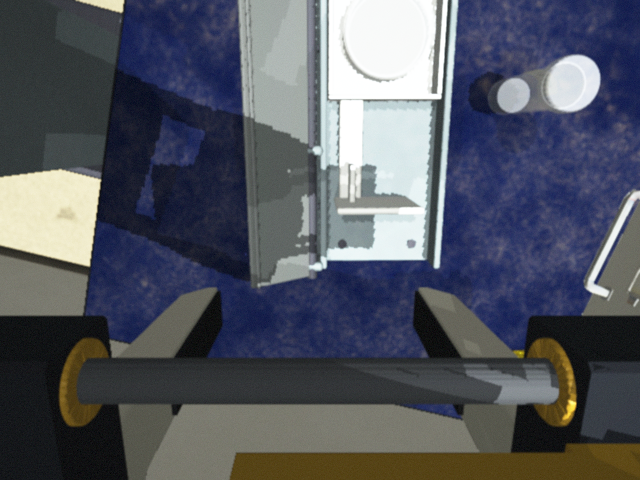

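The wrist view shows the plate's top edge at about (338–424, 212), the chute floor's start at v ≈ 262, the outer paddle corner at (254, 286) and the right wall start at (437, 268). I'll check these against the fit.

```bash
python3 - <<'E'
from wr import *
w=pickle.load(open('pics/w1.pkl','rb')); p=np.load('p.npy')
for n,uv,z in [('plate L',(338,213),.066),('plate R',(424,212),.066),('floor -250,y44',(327,261),.004),('floor R -250,-44',(432,261),.004),('pad -255,101',(254,287),.061),('wallR -250,-49',(441,267),.029),('wallR far top',(457,0),.029),('wallLfar in 44',(328,0),.029),('pad far 101',(240,0),.061),('boxback R',(440,98),.028),('boxback L',(329,98),.028)]:
    print(n,inch(p,onz(w,uv,z)))
a=w['img'][180:300,225:465]; cv2.imwrite('pics/w1c.png',cv2.resize(a,(800,400),interpolation=cv2.INTER_CUBIC))
E
```

```text
plate L [-193.6   34.7   66. ]
plate R [-193.   -26.2   66. ]
floor -250,y44 [-247.1   40.8    4. ]
floor R -250,-44 [-247.3  -51.5    4. ]
pad -255,101 [-250.6   97.1   61. ]
wallR -250,-49 [-245.1  -52.3   29. ]
wallR far top [-47.9 -49.7  29. ]
wallLfar in 44 [-47.8  41.4  29. ]
pad far 101 [-56.6  98.4  61. ]
boxback R [-113.4  -42.5   28. ]
boxback L [-113.3   40.4   28. ]
```

View pics/w1c.png

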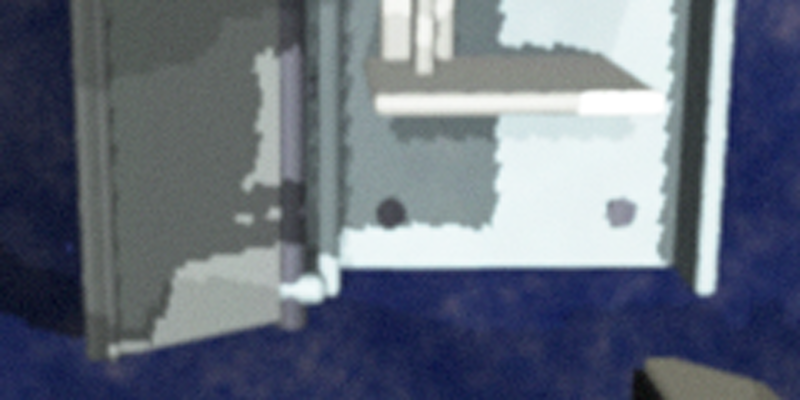

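The wrist view puts the chute about 3 mm further on in x and -2 to -3.5 mm in y, with the heading 0.4° larger. I'll apply that and descend.

Emit:
jog_arm(
  series=[
    [0, 0.002, 0.03, 0, 0, -0.007, 0.08],
    [0, 0.0035, 0.06, 0, 0, -0.007, 0.08],
    [0, 0.0035, 0.085, 0, 0, -0.007, 0.08],
    [0, 0.0035, 0.09, 0, 0, -0.007, 0.08],
    [0, 0.0035, 0.09, 0, 0, -0.007, 0.08],
  ],
)

```text
time_s: 1.2
tcp_pos: [0.5215, -0.0279, 0.072]
eef_rot: [[-0.258, 0.966, -0.001], [0.966, 0.258, 0.0], [0.0, -0.001, -1.0]]
wrist_force: [0.3, 0.1, 0.8]
finger_gap: 0.08
finger_force: 0.0
```

Emit:
jog_arm(
  series=[
    [0, 0, 0.008, 0, 0, 0, 0.08],
    [0, 0, 0.017, 0, 0, 0, 0.08],
    [0, 0, 0.026, 0, 0, 0, 0.08],
    [0, 0, 0.035, 0, 0, 0, 0.08],
    [0, 0, 0.044, 0, 0, 0, 0.08],
  ],
)

```text
time_s: 1.7
tcp_pos: [0.5213, -0.0281, 0.0272]
eef_rot: [[-0.258, 0.966, -0.0], [0.966, 0.258, 0.0], [0.0, -0.0, -1.0]]
wrist_force: [0.0, 0.2, 0.7]
finger_gap: 0.08
finger_force: 0.0
```

```bash
python3 - <<'E'
from wr import *
s,w=snapw('w2'); c=snap('side','s2'); d=snap('scene','c2')
p=np.load('p.npy'); p=np.array([*(p[:2]+np.array([[np.cos(p[2]),-np.sin(p[2])],[np.sin(p[2]),np.cos(p[2])]])@[.003,-.0022]),p[2]+.007]); np.save('p2.npy',p)
s=robot.get_state();print(s['time_s'],inch(p,s['tcp_pos']),s['wrist_force'],s['ft_torque'])
a=c['img'][130:330,270:470]; b=d['img'][180:330,260:460]
cv2.imwrite('pics/m2.png',np.hstack([cv2.resize(a,(400,400),interpolation=cv2.INTER_CUBIC),cv2.resize(b,(400,400),interpolation=cv2.INTER_CUBIC)]))
E
```

```text
1.85 [-214.6   50.9   27.3] [ 0.3684854  -0.25383062 -0.2136442 ] [-0.04522683  0.00752893 -0.01307163]
```

View pics/m2.png

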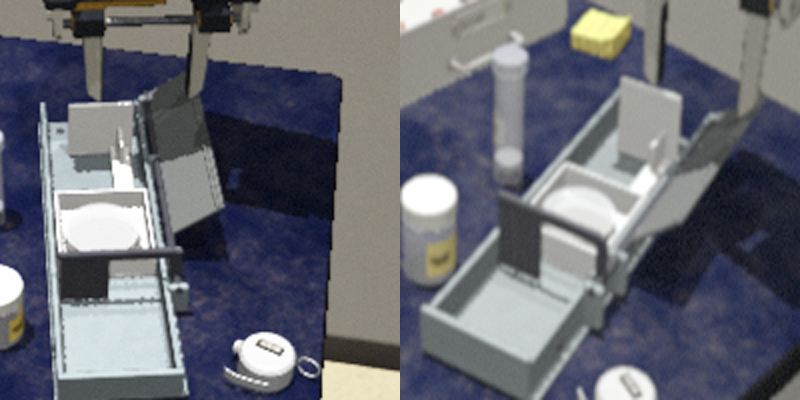

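Odd: there is no force and the gate is still shut. I'll compare the fingertip projections with the pictures.

```bash
python3 - <<'E'
from wr import *
p=np.load('p2.npy'); c=pickle.load(open('pics/s2.pkl','rb')); d=pickle.load(open('pics/c2.pkl','rb'))
s=c['s'];T=np.array(s['eef_rot']);t=np.array(s['tcp_pos']);print(t)
for y in(-.049,.049):
    X=t+T@[0,y,0]; u=proj(c,X);v=proj(d,X); print(y,inch(p,X),(u-[270,130])*2,[400+(v[0]-260)*2,(v[1]-180)*400/150])
print(np.abs(pickle.load(open('pics/s2.pkl','rb'))['img'].astype(int)-pickle.load(open('pics/side0.pkl','rb'))['img']).mean())
w=cv2.imread('pics/w2.png'); cv2.imwrite('pics/m3.png',np.hstack([cv2.resize(c['img'][100:250,290:410],(400,500),interpolation=cv2.INTER_CUBIC),cv2.resize(w,(400,500))]))
E
```

```text
[ 0.52052338 -0.02799945  0.02589823]
-0.049 [-214.4  100.3   26. ] [192.68220738 122.24576467] [np.float64(743.7411011480408), np.float64(158.01107009812813)]
0.049 [-214.4    2.3   25.8] [ 91.80393666 126.33439279] [np.float64(648.3703040973593), np.float64(123.12295448191414)]
7.795246310763889
```

View pics/m3.png

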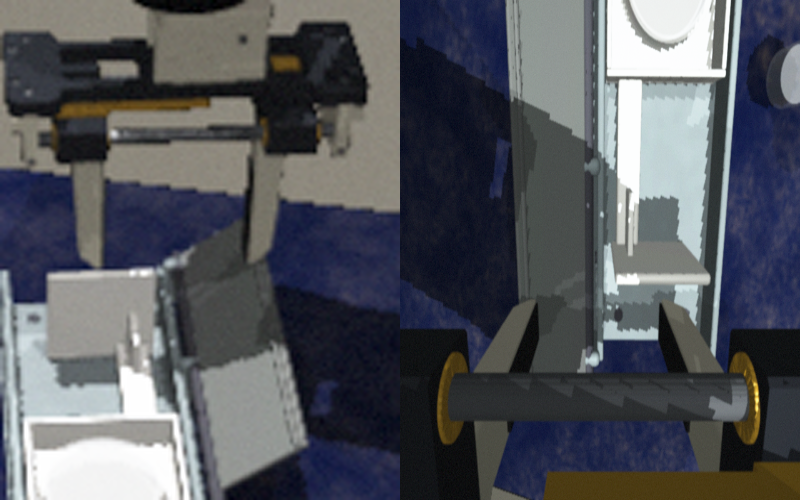

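```bash
python3 - <<'E'
from wr import *
p=np.load('p2.npy')
for f in('w1','w2'):
    w=pickle.load(open(f'pics/{f}.pkl','rb')); M=np.linalg.inv(np.array(w['mount']))
    for P in [(0,-.04,0),(0,-.0575,0),(.0075,-.04,0),(.0075,-.0575,0),(.0075,.04,0)]:
        q=M[:3,:3]@P+M[:3,3]; q=w['mtx']@q; print(f,P,(q[:2]/q[2]).round())
s=robot.get_state(); print(s['wrist_force'],s['tcp_pos'],s['joint_torque'])
w=pickle.load(open('pics/w2.pkl','rb'))
def W(P):
    x,y,a=p; P=np.array(P)/1000; return np.array([x+np.cos(a)*P[0]-np.sin(a)*P[1],y+np.sin(a)*P[0]+np.cos(a)*P[1],P[2]])
for P in[(-255,101,61),(-255,111,30),(-100,101,61),(-100,111,30)]: print(P,proj(w,W(P)).round())
a=w['img'][180:400,60:260]; cv2.imwrite('pics/w2c.png',cv2.resize(a,None,fx=2.7,fy=2.7,interpolation=cv2.INTER_CUBIC))
E
```

```text
w1 (0, -0.04, 0) [236. 283.]
w1 (0, -0.0575, 0) [201. 283.]
w1 (0.0075, -0.04, 0) [235. 268.]
w1 (0.0075, -0.0575, 0) [200. 268.]
w1 (0.0075, 0.04, 0) [397. 268.]
w2 (0, -0.04, 0) [236. 283.]
w2 (0, -0.0575, 0) [201. 283.]
w2 (0.0075, -0.04, 0) [235. 268.]
w2 (0.0075, -0.0575, 0) [200. 268.]
w2 (0.0075, 0.04, 0) [397. 268.]
[ 0.3684854  -0.25383062 -0.2136442 ] [ 0.52100801 -0.02804423  0.0273049 ] [-1.41675974e-02 -5.04634845e+01 -2.03983980e+01  4.49233898e-02
 -7.25876587e-02  1.72104346e-04]
(-255, 101, 61) [203. 393.]
(-255, 111, 30) [199. 358.]
(-100, 101, 61) [174.  10.]
(-100, 111, 30) [174.  31.]
```

View pics/w2c.png

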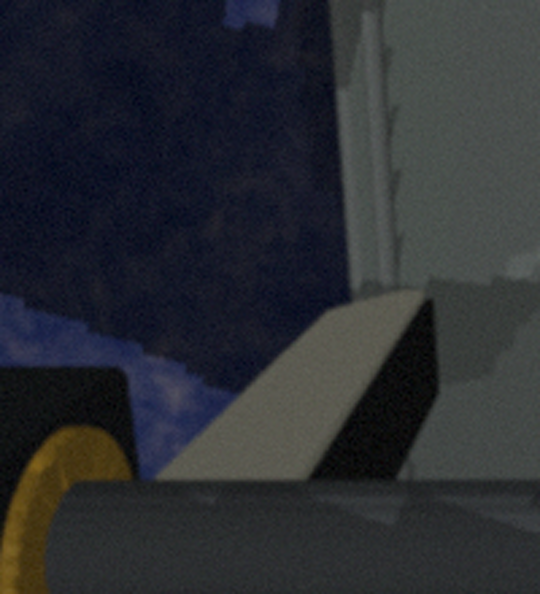

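The fingertips look closer to the camera than the TCP figure implies. I'll check that against the first fixed-camera pictures: side tips at about (295,112) and (360,113), scene tips at about (374,129) and (423,141).

```bash
python3 - <<'E'
from h import *
c=pickle.load(open('pics/side0.pkl','rb'));d=pickle.load(open('pics/scene0.pkl','rb'))
from scipy.optimize import least_squares
for n,q in (('s',c),('c',d)):
  s=q['s'];t=np.array(s['tcp_pos']);print(n,t,s['finger_gap'])
  for h in(0,.02,.035):
    print(h,[proj(q,t+np.array([x,0.0075,h])).round().tolist() for x in(.055,-.055)])
for u,v in (((295,112),(374,129)),((360,113),(423,141))):
    r=least_squares(lambda X:np.r_[proj(c,X)-u,proj(d,X)-v],[.55,0,.2]);print(r.x,r.fun.round(1))
# after descending: side 317,178.6 / 366.5,178.6
E
```

```text
s [5.49634688e-01 5.91122695e-05 1.81417700e-01] 0.09286765933831366
0 [[294.0, 128.0], [356.0, 134.0]]
0.02 [[293.0, 117.0], [357.0, 124.0]]
0.035 [[293.0, 110.0], [358.0, 116.0]]
c [5.49617213e-01 5.04022504e-05 1.81406266e-01] 0.093220420956321
0 [[367.0, 148.0], [416.0, 165.0]]
0.02 [[368.0, 138.0], [417.0, 154.0]]
0.035 [[368.0, 130.0], [418.0, 146.0]]
[ 0.60208867 -0.00125974  0.21190482] [ 0.8 -2.4 -1.5  2.2]
[0.49093913 0.00114386 0.22210912] [ 0.5 -1.3 -0.8  1.2]
```

The real fingertips end about 35 mm short of the reported TCP, so they are just at the paddle's edge now. I'll go down in small steps and find contact by force.

Emit:
jog_arm(
  series=[
    [0, 0, 0.001, 0, 0, 0, 0.08],
    [0, 0, 0.002, 0, 0, 0, 0.08],
    [0, 0, 0.003, 0, 0, 0, 0.08],
    [0, 0, 0.003, 0, 0, 0, 0.08],
    [0, 0, 0.003, 0, 0, 0, 0.08],
  ],
)

```text
time_s: 2.35
tcp_pos: [0.5214, -0.0281, 0.025]
eef_rot: [[-0.258, 0.966, 0.0], [0.966, 0.258, -0.0], [-0.0, 0.0, -1.0]]
wrist_force: [-0.3, -0.4, -0.8]
finger_gap: 0.0802
finger_force: 0.0
```

Emit:
jog_arm(
  series=[
    [0, 0, 0.001, 0, 0, 0, 0.08],
    [0, 0, 0.002, 0, 0, 0, 0.08],
    [0, 0, 0.003, 0, 0, 0, 0.08],
    [0, 0, 0.003, 0, 0, 0, 0.08],
    [0, 0, 0.003, 0, 0, 0, 0.08],
  ],
)

```text
time_s: 2.85
tcp_pos: [0.5214, -0.0281, 0.0219]
eef_rot: [[-0.258, 0.966, -0.0], [0.966, 0.258, -0.0], [-0.0, -0.0, -1.0]]
wrist_force: [0.1, 0.8, -0.2]
finger_gap: 0.08
finger_force: 0.0
```

Emit:
jog_arm(
  series=[
    [0, 0, 0.001, 0, 0, 0, 0.08],
    [0, 0, 0.002, 0, 0, 0, 0.08],
    [0, 0, 0.003, 0, 0, 0, 0.08],
    [0, 0, 0.003, 0, 0, 0, 0.08],
    [0, 0, 0.003, 0, 0, 0, 0.08],
  ],
)

```text
time_s: 3.35
tcp_pos: [0.5215, -0.0281, 0.019]
eef_rot: [[-0.258, 0.966, 0.0], [0.966, 0.258, -0.0], [-0.0, 0.0, -1.0]]
wrist_force: [-0.2, 0.3, 1.6]
finger_gap: 0.08
finger_force: 0.7
```

Emit:
jog_arm(
  series=[
    [0, 0, 0.001, 0, 0, 0, 0.08],
    [0, 0, 0.002, 0, 0, 0, 0.08],
    [0, 0, 0.003, 0, 0, 0, 0.08],
    [0, 0, 0.003, 0, 0, 0, 0.08],
    [0, 0, 0.003, 0, 0, 0, 0.08],
  ],
)

```text
time_s: 3.85
tcp_pos: [0.5214, -0.0281, 0.0159]
eef_rot: [[-0.258, 0.966, -0.0], [0.966, 0.258, 0.0], [0.0, -0.0, -1.0]]
wrist_force: [-0.7, 0.1, 2.1]
finger_gap: 0.08
finger_force: 0.9
```

Emit:
jog_arm(
  series=[
    [0, 0, 0.003, 0, 0, 0, 0.08],
    [0, 0, 0.006, 0, 0, 0, 0.08],
    [0, 0, 0.009, 0, 0, 0, 0.08],
    [0, 0, 0.012, 0, 0, 0, 0.08],
    [0, 0, 0.012, 0, 0, 0, 0.08],
  ],
)

```text
time_s: 4.35
tcp_pos: [0.521, -0.0281, 0.0035]
eef_rot: [[-0.258, 0.966, -0.001], [0.966, 0.258, 0.0], [0.0, -0.001, -1.0]]
wrist_force: [-1.1, -0.3, 4.2]
finger_gap: 0.0799
finger_force: 1.7
```

```bash
python3 - <<'E'
from wr import *
snapw('w4'); c=snap('side','s4'); d=snap('scene','c4'); p=np.load('p2.npy')
s=robot.get_state();print(s['time_s'],inch(p,s['tcp_pos']),s['wrist_force'],s['ft_torque'])
a=c['img'][150:300,280:430]; b=d['img'][190:310,300:460]
cv2.imwrite('pics/m4.png',np.hstack([cv2.resize(a,(400,400),interpolation=cv2.INTER_CUBIC),cv2.resize(b,(400,400),interpolation=cv2.INTER_CUBIC)]))
E
```

```text
4.5 [-214.6   50.6    3.9] [-2.6680212  -0.4336422   3.91817462] [-0.09990242  0.42463809  0.02479993]
```

View pics/m4.png

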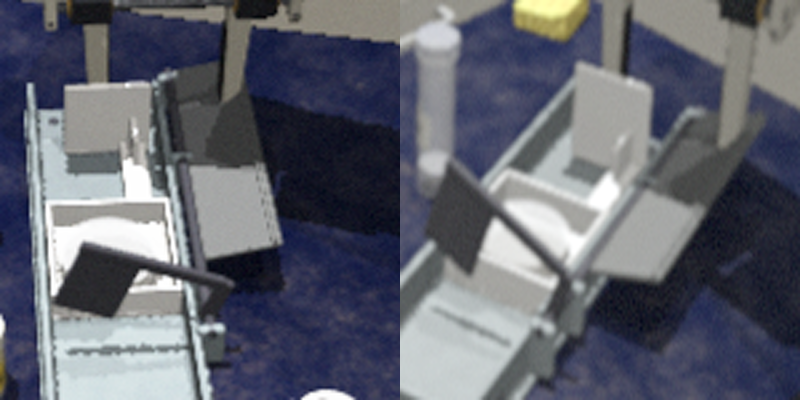

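The picture shows the gate partly open at about 0.3 rad. The fingertip is on the paddle and the other finger is behind the plate. I'll fit the gate angle from the blade and paddle corners.

```bash
cat > g.py <<'E'
from wr import *
from scipy.optimize import least_squares
p=np.load('p2.npy')
def W(P):
    x,y,a=p; P=np.array(P)/1000; return np.array([x+np.cos(a)*P[0]-np.sin(a)*P[1],y+np.sin(a)*P[0]+np.cos(a)*P[1],P[2]])
def G(P,g):
    y,z=P[1]-56,P[2]-30; c,s=np.cos(-g),np.sin(-g); return W((P[0],56+c*y-s*z,30+s*y+c*z))
E
python3 - <<'E'
from g import *
c=pickle.load(open('pics/s4.pkl','rb'));d=pickle.load(open('pics/c4.pkl','rb'))
L=[(c,(386.1,241.1),(-50,101,61)),(d,(406,274),(-50,101,61)),(c,(300.6,262.5),(2,-42,9)),(c,(311.9,241.1),(2,-42,63)),(d,(310.8,259),(2,-42,9)),(d,(321.2,239.5),(2,-42,63))]
r=least_squares(lambda q:np.concatenate([proj(k,G(P,q[0]))-u for k,u,P in L]),[.3],loss='soft_l1');print(r.x,r.fun.round(1))
w=pickle.load(open('pics/w1.pkl','rb'))
print('tube foot',inch(p,onz(w,(513,95),.0)),'top',inch(p,onz(w,(575,84),.096)))
E
```

```text
[0.41009905] [-1.1  1.6 -3.5  0.3 -1.9  1.4  0.  -0.1 -3.3 -1.1 -2.  -4. ]
tube foot [-112.7 -106.1    0. ] top [-115.1 -100.3   96. ]
```

Emit:
jog_arm(
  series=[
    [0, 0, 0.003, 0, 0, 0, 0.08],
    [0, 0, 0.006, 0, 0, 0, 0.08],
    [0, 0, 0.009, 0, 0, 0, 0.08],
    [0, 0, 0.012, 0, 0, 0, 0.08],
    [0, 0, 0.012, 0, 0, 0, 0.08],
  ],
)

```text
time_s: 5.0
tcp_pos: [0.5209, -0.0282, -0.0083]
eef_rot: [[-0.258, 0.966, -0.001], [0.966, 0.258, -0.0], [0.0, -0.001, -1.0]]
wrist_force: [-2.8, -2.0, 6.2]
finger_gap: 0.08
finger_force: 2.9
```

```bash
cat > ga.py <<'E'
from g import *
def ang(cams):
    gs=np.arange(0,.9,.01); tot=0
    for c in cams:
        im=cv2.GaussianBlur(c['img'],(0,0),1).astype(float).sum(2); sc=[]
        for g in gs:
            uv=np.array([proj(c,G(P,g)) for P in[(2,-42,9),(2,-42,63),(2,-1,63),(2,-1,9)]])
            def mean(k):
                m=np.zeros(im.shape,np.uint8); ce=uv.mean(0); cv2.fillConvexPoly(m,np.round(((uv-ce)*k+ce)*16).astype(np.int32),1,shift=4); return m
            a=mean(.9);b=mean(1.5)-mean(1.1).clip(0,1)*mean(1.5); sc.append(im[b>0].mean()-im[a>0].mean()-im[a>0].std())
        sc=np.array(sc); tot=tot+sc; print('  ',gs[sc.argmax()],end='')
    print(' g=',gs[tot.argmax()])
E
python3 - <<'E'
from ga import *
L=lambda f:pickle.load(open(f'pics/{f}.pkl','rb'))
ang([L('side0'),L('scene0')]); ang([L('s4'),L('c4')]); ang([snap('side','s5'),snap('scene','c5')])
s=robot.get_state();print(s['time_s'],inch(p,s['tcp_pos']),s['wrist_force'],s['ft_torque'])
E
```

```text
0.03   0.01 g= 0.01
   0.41000000000000003   0.4 g= 0.41000000000000003
   0.73   0.72 g= 0.73
5.1 [-214.7   50.9   -8.1] [-3.59814    -0.72391789  5.99526307] [-0.31658049  0.79302411  0.06067093]
```

The detector checks out: 0.01 shut, 0.41 as I fitted. The gate is now at 0.73, so I'll ease up 1.5 mm and start pushing.

Emit:
jog_arm(
  series=[
    [0.0, 0, -0.0015, 0, 0, 0, 0.08],
    [0.003, 0, -0.0015, 0, 0, 0, 0.08],
    [0.006, 0, -0.0015, 0, 0, 0, 0.08],
    [0.01, 0, -0.0015, 0, 0, 0, 0.08],
    [0.015, 0, -0.0015, 0, 0, 0, 0.08],
  ],
)

```text
time_s: 5.6
tcp_pos: [0.5187, -0.0142, -0.006]
eef_rot: [[-0.258, 0.966, 0.003], [0.966, 0.258, -0.001], [-0.002, 0.002, -1.0]]
wrist_force: [1.6, -6.4, 4.1]
finger_gap: 0.0801
finger_force: 3.4
```

Emit:
jog_arm(
  series=[
    [0.005, 0, 0, 0, 0, 0, 0.08],
    [0.01, 0, 0, 0, 0, 0, 0.08],
    [0.015, 0, 0, 0, 0, 0, 0.08],
    [0.02, 0, 0, 0, 0, 0, 0.08],
    [0.025, 0, 0, 0, 0, 0, 0.08],
  ],
)

```text
time_s: 6.1
tcp_pos: [0.5122, 0.0102, -0.006]
eef_rot: [[-0.259, 0.966, 0.002], [0.966, 0.259, -0.001], [-0.001, 0.002, -1.0]]
wrist_force: [1.3, -5.7, 5.2]
finger_gap: 0.08
finger_force: 3.4
```

```bash
cat > st.py <<'E'
from ga import *
import sys
k=sys.argv[1]
ang([snap('side','s'+k),snap('scene','c'+k)])
s,w=snapw('w'+k);print(s['time_s'],inch(p,s['tcp_pos']),s['wrist_force'],s['ft_torque'])
# plate top outer edge: bright-edge column profile in wrist
b=w['img'].astype(int).min(2)
xs=np.arange(-215,-60,.5)
for y in(-15,0,20):
    q=[]
    for x in xs:
        u=proj(w,W((x,y,66))).round().astype(int); q.append(b[u[1],u[0]] if 0<=u[1]<480 and 0<=u[0]<640 else -1)
    q=np.array(q); i=np.argsort(-(q[4:]-q[:-4]))[:1]; print(y,'rise at',xs[i+2],(q[4:]-q[:-4])[i])
E
python3 st.py 6
```

```text
0.67   0.68 g= 0.67
6.2 [-174.8   49.5   -6.1] [ 1.20588014 -0.70221196  5.95874046] [-0.07129495 -0.00338662 -0.01252992]
-15 rise at [-88.] [196]
0 rise at [-87.] [168]
20 rise at [-87.5] [171]
```

Emit:
jog_arm(
  series=[
    [0.005, 0, 0, 0, 0, 0, 0.08],
    [0.011, 0, 0, 0, 0, 0, 0.08],
    [0.018, 0, 0, 0, 0, 0, 0.08],
    [0.025, 0, 0, 0, 0, 0, 0.08],
    [0.032, 0, 0, 0, 0, 0, 0.08],
  ],
)

```text
time_s: 6.75
tcp_pos: [0.504, 0.0412, -0.006]
eef_rot: [[-0.258, 0.966, 0.003], [0.966, 0.258, -0.001], [-0.001, 0.002, -1.0]]
wrist_force: [1.2, -4.9, 4.9]
finger_gap: 0.0799
finger_force: 3.5
```

Emit:
jog_arm(
  series=[
    [0.007, 0, 0, 0, 0, 0, 0.08],
    [0.014, 0, 0, 0, 0, 0, 0.08],
    [0.021, 0, 0, 0, 0, 0, 0.08],
    [0.028, 0, 0, 0, 0, 0, 0.08],
    [0.033, 0, 0, 0, 0, 0, 0.08],
  ],
)

```text
time_s: 7.25
tcp_pos: [0.4953, 0.0733, -0.006]
eef_rot: [[-0.259, 0.966, 0.002], [0.966, 0.259, -0.001], [-0.001, 0.002, -1.0]]
wrist_force: [0.6, -4.7, 4.8]
finger_gap: 0.0801
finger_force: 3.5
```

```bash
python3 st.py 7
```

```text
0.67   0.65 g= 0.67
7.35 [-109.6   49.5   -6.1] [-0.3207727   2.02594908  6.3483794 ] [ 0.0828093   0.05957668 -0.07398797]
-15 rise at [-97.5] [79]
0 rise at [-149.] [134]
20 rise at [-97.5] [171]
```

Emit:
jog_arm(
  series=[
    [0.005, 0, 0, 0, 0, 0, 0.08],
    [0.01, 0, 0, 0, 0, 0, 0.08],
    [0.015, 0, 0, 0, 0, 0, 0.08],
    [0.02, 0, 0, 0, 0, 0, 0.08],
    [0.024, 0, 0, 0, 0, 0, 0.08],
  ],
)

```text
time_s: 7.9
tcp_pos: [0.4891, 0.0964, -0.0061]
eef_rot: [[-0.258, 0.966, 0.002], [0.966, 0.258, -0.0], [-0.001, 0.002, -1.0]]
wrist_force: [2.4, -6.0, 6.6]
finger_gap: 0.08
finger_force: 3.5
```

Emit:
jog_arm(
  series=[
    [0.001, 0, 0, 0, 0, 0, 0.08],
    [0.002, 0, 0, 0, 0, 0, 0.08],
    [0.003, 0, 0, 0, 0, 0, 0.08],
    [0.004, 0, 0, 0, 0, 0, 0.08],
    [0.005, 0, 0, 0, 0, 0, 0.08],
  ],
)

```text
time_s: 8.4
tcp_pos: [0.4879, 0.1011, -0.0061]
eef_rot: [[-0.258, 0.966, 0.002], [0.966, 0.258, -0.0], [-0.001, 0.002, -1.0]]
wrist_force: [1.7, -5.7, 6.8]
finger_gap: 0.0803
finger_force: 3.6
```

```bash
python3 st.py 8
```

```text
0.67   0.65 g= 0.65
8.5 [-81.2  49.5  -6.1] [ 0.80549087 -4.40471361  5.31898193] [-0.82166427 -0.01828346  0.14516354]
-15 rise at [-69.] [84]
0 rise at [-121.] [135]
20 rise at [-69.5] [169]
```

Emit:
jog_arm(
  series=[
    [0.0005, 0, 0, 0, 0, 0, 0.08],
    [0.001, 0, 0, 0, 0, 0, 0.08],
    [0.0015, 0, 0, 0, 0, 0, 0.08],
    [0.002, 0, 0, 0, 0, 0, 0.08],
    [0.0025, 0, 0, 0, 0, 0, 0.08],
  ],
)

```text
time_s: 9.05
tcp_pos: [0.4873, 0.1034, -0.006]
eef_rot: [[-0.258, 0.966, 0.002], [0.966, 0.258, -0.0], [-0.001, 0.002, -1.0]]
wrist_force: [1.8, -5.4, 6.4]
finger_gap: 0.08
finger_force: 3.5
```

Emit:
jog_arm(
  series=[
    [0.0005, 0, 0, 0, 0, 0, 0.08],
    [0.001, 0, 0, 0, 0, 0, 0.08],
    [0.0015, 0, 0, 0, 0, 0, 0.08],
    [0.002, 0, 0, 0, 0, 0, 0.08],
    [0.002, 0, 0, 0, 0, 0, 0.08],
  ],
)

```text
time_s: 9.55
tcp_pos: [0.4871, 0.104, -0.0059]
eef_rot: [[-0.257, 0.966, 0.003], [0.966, 0.257, -0.002], [-0.002, 0.002, -1.0]]
wrist_force: [3.0, -19.3, 8.5]
finger_gap: 0.0799
finger_force: 10.8
```

The push force jumped to 19 N, so the tray is against the stop. I'll back the finger off the plate with the paddle still held down.

Emit:
jog_arm(
  series=[
    [-0.001, 0, 0, 0, 0, 0, 0.08],
    [-0.003, 0, 0, 0, 0, 0, 0.08],
    [-0.006, 0, 0, 0, 0, 0, 0.08],
    [-0.009, 0, 0, 0, 0, 0, 0.08],
    [-0.01, 0, 0, 0, 0, 0, 0.08],
  ],
)

```text
time_s: 10.05
tcp_pos: [0.4885, 0.0964, -0.0063]
eef_rot: [[-0.257, 0.966, 0.001], [0.966, 0.257, 0.001], [0.001, 0.001, -1.0]]
wrist_force: [-1.3, 3.3, 4.9]
finger_gap: 0.08
finger_force: 2.8
```

```bash
python3 st.py 9
```

```text
0.67   0.65 g= 0.67
10.15 [-85.9  50.2  -6.3] [-1.5632959   1.94269764  5.88476586] [ 0.32879614  0.44436792 -0.09684577]
-15 rise at [-66.5] [98]
0 rise at [-125.5] [163]
20 rise at [-125.5] [169]
```

The plate is at -66.5 in the image (nominal -68) and has stayed there. Now I'll lift straight up and let the gate close.

Emit:
jog_arm(
  series=[
    [0, 0, -0.006, 0, 0, 0, 0.08],
    [0, 0, -0.013, 0, 0, 0, 0.08],
    [0, 0, -0.02, 0, 0, 0, 0.08],
    [0, 0, -0.028, 0, 0, 0, 0.08],
    [0, 0, -0.036, 0, 0, 0, 0.08],
  ],
)

```text
time_s: 10.7
tcp_pos: [0.4878, 0.096, 0.03]
eef_rot: [[-0.258, 0.966, -0.001], [0.966, 0.258, -0.0], [0.0, -0.001, -1.0]]
wrist_force: [-0.5, -0.2, 0.6]
finger_gap: 0.0802
finger_force: 0.0
```

Emit:
jog_arm(
  series=[
    [0, 0, -0.02, 0, 0, 0, 0.08],
    [0, 0, -0.05, 0, 0, 0, 0.08],
    [0, 0, -0.09, 0, 0, 0, 0.08],
    [0, 0, -0.13, 0, 0, 0, 0.08],
    [0, 0, -0.13, 0, 0, 0, 0.08],
  ],
)

```text
time_s: 11.2
tcp_pos: [0.4904, 0.0963, 0.1644]
eef_rot: [[-0.258, 0.966, 0.008], [0.966, 0.258, 0.001], [-0.001, 0.008, -1.0]]
wrist_force: [0.1, 0.6, -0.7]
finger_gap: 0.0804
finger_force: 0.0
```

```bash
python3 st.py 10; python3 - <<'E'
from h import *
# bystander change check vs the start (jar, tube, counter regions)
a=pickle.load(open('pics/side0.pkl','rb'))['img'].astype(int);b=pickle.load(open('pics/s10.pkl','rb'))['img'].astype(int)
for n,(x0,x1,y0,y1) in dict(jar=(250,287,260,305),tube=(250,276,190,246),counter=(380,432,293,330),blade=(298,360,252,282)).items(): print(n,np.abs(a-b)[y0:y1,x0:x1].mean().round(1))
E
```

```text
0.1   0.17 g= 0.13
11.3 [-86.2  50.6 160. ] [-0.09558148 -0.41982218 -0.39130891] [-0.01216468  0.03119422  0.03121644]
-15 rise at [-179.] [108]
0 rise at [-180.] [110]
20 rise at [-66.5] [113]
jar 1.9
tube 3.2
counter 3.9
blade 33.1
```

The angle estimate is unclear because the background behind the blade has changed. I'll check numerically with the paddle instead, whose surroundings are the same as at the start.

```bash
python3 - <<'E'
from ga import *
L=lambda f:pickle.load(open(f'pics/{f}.pkl','rb'))
for f0,n in (('side0','side'),('scene0','scene')):
    a=L(f0);b=snap(n,n+'11')
    A=cv2.GaussianBlur(a['img'],(0,0),.7);B=cv2.GaussianBlur(b['img'],(0,0),.7)
    # near paddle outer corner patch: template match initial in the new picture
    for nm,P in (('pad near',(-50,101,61)),('pad far',(-255,101,61)),('arm end',(0,-42,60)),('elbow',(0,50,58)),('stop',(106,49,29))):
        u=proj(a,W(P)).round().astype(int); h=7
        T=A[u[1]-h:u[1]+h+1,u[0]-h:u[0]+h+1]; S=B[u[1]-25:u[1]+26,u[0]-25:u[0]+26]
        r=cv2.matchTemplate(S,T,cv2.TM_CCOEFF_NORMED); _,m,_,l=cv2.minMaxLoc(r)
        print(n,nm,'shift',(l[0]-18,l[1]-18),round(m,2),'expected for g=.13',(proj(a,G(P,.13))-proj(a,W(P))).round(1) if nm!='stop' else '')
ang([L('side11'),L('scene11')])
E
```

```text
side pad near shift (0, 1) 0.96 expected for g=.13 [1.8 2.6]
side pad far shift (1, 0) 0.82 expected for g=.13 [1.6 2.5]
side arm end shift (0, 0) 0.98 expected for g=.13 [ 2.8 -5.7]
side elbow shift (0, 0) 0.95 expected for g=.13 [ 2.2 -0.3]
side stop shift (0, 0) 0.91 expected for g=.13 
scene pad near shift (-1, 1) 0.99 expected for g=.13 [1.7 3.8]
scene pad far shift (15, 6) 0.94 expected for g=.13 [1.4 3.3]
scene arm end shift (0, 0) 0.99 expected for g=.13 [ 2.5 -5.7]
scene elbow shift (0, 0) 0.79 expected for g=.13 [2.1 0.4]
scene stop shift (0, 0) 0.97 expected for g=.13 
   0.1   0.17 g= 0.13
```

The gate arm has zero shift from its shut position in both views, the tray is at the stop and the bystanders haven't moved. I'll hand the job in.

```bash
python3 -c "
from plant import ticket
print(ticket.finish_job())"
```

```text
the job is handed in; nothing more can be done
None
```

I pushed the tray against the end stop while holding the gate open at about 0.67 rad, then let go; the gate is shut behind it, the jar, tube and counter did not move, and the job is handed in at about 11.5 s on the robot's clock (result not shown to me).

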